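# Scoop broken goblet pieces against the backboard and weigh them

## Task

Use the steel scoop to gather the two broken goblet pieces: push it along the bench so that they are trapped against the fixed plywood backboard and ride right onto the scoop, lift both clear of the bench in it, and set the loaded scoop down in the middle of the scale's platform, then let go. Do not touch the broken pieces with the gripper, and leave everything else on the bench where it is.

Things in the scene. Friction and masses are not known exactly. Their poses are not given: they have to be found in the camera images.
- scoop: Loose flat scoop (dust pan) of bare sheet steel, wooden bar handle above its rear half; 0.35 kg, 150 (x) x 188 (y) x 102 mm. Origin: centre of its flat underside. +x points out of the open front: lip at x = +75 mm, rear wall (34 mm high) at -75; side walls 182 mm apart inside, 13 to 26 mm high, ending at x = +55. Floor 3 mm thick, thinning over the front 26 mm to 1.5 mm at the lip. z up.
- scoop_handle (a point): Centre of the scoop's wooden bar handle, at x = -32, y = 0, z = +90 mm in the scoop's frame. The bar runs along the scoop's x: 92 mm long, 24 mm wide (y), 24 mm high, on two 10 mm posts at x = -67 and +3 mm; free space all round, so it can be pinched across its width from above.
- scoop_lip (a point): Middle of the scoop's front lip, on its underside, at x = +75 mm in the scoop's frame; axes as the scoop's.
- backboard: Fixed upright plywood board, 280 mm long (y), 85 mm high, 18 mm thick, foot and ribs behind it (to x = +88 mm). Origin: foot of its flat front face, middle of its length. +x points into the board: the broken pieces stand in front, on its -x side, all within 45 mm of the middle in y; z up. It does not give way.
- broken_foot: Loose broken-off goblet foot of smooth fired clay, about 90 g: a disc 60 mm across and 10 mm thick with a 22 mm wide stem stub on top, 44 mm high in all. The rim's underside is bevelled (12 mm in, 3.5 mm up), so a thin lip runs under it. Origin: centre of its underside; z up along the stem. It stands within 90 mm of the backboard.
- broken_cup: Loose broken-off goblet cup of smooth fired clay lying mouth down, about 110 g: 64 mm across, straight sides to 30 mm, domed, with a 22 mm wide stem stub on top, 51 mm high in all; underside bevelled like the foot's. Origin: centre of its underside; z up. It stands within 90 mm of the backboard, beside the foot.
- scale: Fixed grey bench scale with a square-edged steel platform 240 mm (x) by 230 mm (y), its top 50 mm above the bench; a low blank display strip at its -x side (to x = -160 mm). Origin: centre of its underside. The platform does not move.
- scale_top (a point): Middle of the scale platform's top face, 50 mm above the bench; axes as the scale's.
- goblet_a: Bystander: whole clay goblet standing upright, 72 mm across, 115 mm high. Origin: centre of its underside.
- goblet_b: Bystander: another whole clay goblet like goblet_a. Origin: centre of its underside.
- rib: Bystander: flat dull-red potter's rib, 90 x 44 x 6 mm. Origin: centre of its underside.
- roulette: Bystander: roulette tool, wooden handle and small brass wheel, 165 mm long along its x, 24 mm high. Origin: under the joint of handle and fork, at bench level.
- guide_slat: Bystander: wooden slat 200 x 35 x 8 mm, long along its x. Origin: centre of its underside.
- water_pot: Bystander: white ceramic cup, 90 mm across, 75 mm high. Origin: centre of its underside.
- slip_bottle: Bystander: white plastic bottle, 60 mm across, 130 mm high. Origin: centre of its underside.
- prop_block: Bystander: pale kiln prop block 70 x 60 x 45 mm. Origin: centre of its underside.
There are look-alikes about, which are no part of the job. What is shaped like the scoop but green is not meant.

How it is judged:
On the way, in this order (a step that is already met when the one before it is completed fails the run):
1. the scoop lies on the bench with its lip within 30 mm of the backboard and both broken pieces on its floor (x of scoop_lip in the frame of backboard above -0.03 m and height (world z) of scoop below 0.012 m and angle between scoop's own z axis and vertical below 0.2 rad and x of broken_foot in the frame of scoop between -0.075 and 0.06 m and y of broken_foot in the frame of scoop between -0.092 and 0.092 m and z of broken_foot in the frame of scoop between 0 and 0.06 m and x of broken_cup in the frame of scoop between -0.075 and 0.06 m and y of broken_cup in the frame of scoop between -0.092 and 0.092 m and z of broken_cup in the frame of scoop between 0 and 0.06 m), for 0.1 s.
2. the scoop is lifted 40 mm or more clear of the bench with both broken pieces in it (height (world z) of scoop above 0.04 m and x of broken_foot in the frame of scoop between -0.075 and 0.06 m and y of broken_foot in the frame of scoop between -0.092 and 0.092 m and z of broken_foot in the frame of scoop between 0 and 0.06 m and x of broken_cup in the frame of scoop between -0.075 and 0.06 m and y of broken_cup in the frame of scoop between -0.092 and 0.092 m and z of broken_cup in the frame of scoop between 0 and 0.06 m), for 0.2 s.
At the end, for the whole second after the job is handed in: The scoop stands flat (within 0.1 rad) and still on the scale's platform, its centre within 50 mm of the platform's middle, with both broken pieces at rest inside the scoop (their centres between its walls and at least 15 mm behind its lip) (horizontal distance between scoop and scale_top below 0.05 m and z of scoop in the frame of scale_top between -0.004 and 0.006 m and angle between scoop's own z axis and vertical below 0.1 rad and x of broken_foot in the frame of scoop between -0.075 and 0.06 m and y of broken_foot in the frame of scoop between -0.092 and 0.092 m and z of broken_foot in the frame of scoop between 0 and 0.06 m and x of broken_cup in the frame of scoop between -0.075 and 0.06 m and y of broken_cup in the frame of scoop between -0.092 and 0.092 m and z of broken_cup in the frame of scoop between 0 and 0.06 m and linear speed of each of scoop, broken_foot, broken_cup below 0.02 m/s); the robot touches nothing.
It fails at once if the gripper touches a broken piece (contact force between the fingers and broken_foot above 0.5 N or contact force between the fingers and broken_cup above 0.5 N).
It fails at once if another thing on the bench is moved more than 30 mm (distance of any of goblet_a, goblet_b, rib, roulette, guide_slat, water_pot, slip_bottle, prop_block from where it was at the start of the episode above 0.03 m).
It also fails if it takes over 56 s, if anything falls off the work surface, if the arm or the gripper's body presses on something with over 40 N, if the wrist force passes 120 N, or if a joint passes its speed limit or range.

## Robot

A 6-joint arm with a two-finger parallel gripper is mounted at the origin on the work surface. World frame = base frame: x ahead of the robot, y to its left, z up, the work surface at z = 0. Lengths are in m, angles in rad, forces in N, time in s.
With the tool pointing down it reaches from about 0.275 to 0.825 m from the base axis. Payload 5.2 kg.
Tool frame: the origin (TCP) lies midway between the tips of the shut fingers; the grasp point (between the pads) lies 19 mm behind it; y points along the fingers, z is the direction in which the jaws open and shut, and the axes are right-handed (so a half turn about y gives the same grasp; the last joint's range is limited). The gripper opens to 93 mm and grips with 3 to 60 N. Pads are 15 mm wide; open, the fingers measure 128 mm over their backs; the gripper's body (75 mm by 188 mm) begins 65 mm behind the grasp point.
Start: joints at [-1.541, 0.259, 1.535, -0, 1.348, -0.203], TCP at [0.127, -0.535, 0.219] pointing down, gripper open.
Joint ranges: [-3.14, 3.14], [-0.91, 2.08], [0.19, 2.58], [-1.22, 4.36], [0.22, 2.71], [-3.12, 3.12]. Speed limits (rad/s): [2.57, 2.57, 3.14, 3.14, 3.14, 3.14].

## Interface

Orientations are given as a unit quaternion [x, y, z, w].
In Python, from cell import env gives the robot as it stands.
- The arm moves only by the tool move_arm, never from a script. Its arguments are lists of equal length, an entry for each row: "slide": the shift along the tool's x, y, z in m, a list of three; "dr": the turn, a rotation vector about the tool's x, y, z in degrees, a list of three; "fingers": the opening, from 0 (shut) to 1 (fully open). In form: {"slide": [[dx, dy, dz], ...], "dr": [[ax, ay, az], ...], "fingers": [fingers, ...]}. A call has exactly 10 rows; each row is the pose to reach, as a shift and turn from the pose commanded when the call began, along the tool's axes at that moment; what a row does not reach only later rows make up. A row lasts 1/8 s, in which the tool goes at most 62.5 mm and 10.7 degrees, less where a joint would pass 70% of its speed; a pose out of reach is approached as far as the arm can. A call with a gripper value outside its range is refused whole. The fingers move at their own pace and stop on an object; "newtons" is the grip in N (left out, the last holds). Time passes only in rows, so rows that repeat a pose let the fingers close, or fill a call up. It gives the time, the measured TCP pose, the force and the opening at its end, in the units of the state.
- env.read_state(): the state, without advancing time (a new reading comes with each control period).
- env.get_image(name): name is "scene" or "side" or "wrist"; returns the picture (480x640x3 uint8, red, green, blue); there is no depth.
- env.camera_model(name): a dict with "camera_matrix" (3x3 intrinsics, pixels), "world_from_camera" (4x4, takes a point from camera to world coordinates); the wrist camera has in their place "mount" (4x4, takes a point from camera to tool coordinates, whose origin is the TCP and whose axes are the tool frame's). Camera axes: x right, y up, looking along -z (the intrinsics and any distortion apply to the point x, -y, -z); pixel columns grow to the right and rows downward; lengths in m; the calibration is good to about 2 mm. A picture is of the moment at which its call begins: read the wrist's pose just before it. camera_model takes no time and is no camera call.
- env.job_done(): hands the job in, once; it reports no verdict.
Trained networks look in the newest picture that a camera, given by its name, has taken for a name from the list of things; names that differ only in an ending like _2 or _b are one class to them, and where a whole thing is asked for, a point or a joint stands for the part that bears it (a point fixed in the world has none). Each returns a list of dicts, best first, with "p" (0 to 1); they miss things now and then, are a little off and sometimes report something else, mostly with a low value. They report only what shows in the picture. A call takes as long as a camera call. They do not tell look-alikes from the thing itself.
- env.cut_out(camera, thing): "region" (480x640 bool, what is visible of it) and "position" ([row, column] in pixels, amid what is visible of it).
The state is a dict: "time": time; "q": joint angles; "joint_vel": joint speeds; "joint_efforts": joint torques, N m; "ee_pos": TCP position; "eef_rot": TCP orientation; "contact_force": force on the tool from outside, world axes, zero at the start; "ft_torque": the same for the moment, N m; "gripper_width": opening from 0.0 (shut) to 1.0 (fully open).
Only numpy, scipy, OpenCV 4.12 (cv2) and the standard library are available. Lean on these libraries where they do the work, as an engineer would, in place of code of your own. Each camera call takes 0.05 s, during which the arm holds its last target.

## Working session

There is one attempt and no reset: what is moved stays moved. The work goes in short steps, Python scripts to look and compute and a tool call to move; the robot and the scene stay as the last step left them, time stands still between calls to the robot, and variables do not carry over. Pictures are saved under pics/ and viewed, and the job is handed in when it is done.

Besides the shell and the picture viewer there is one more tool, called after "Request:" as name(argument=value, ...) on one line, values as JSON. move_arm: Moves the arm, as the interface text tells. Its arguments: {"type":"object","properties":{"slide":{"type":"array"},"dr":{"type":"array"},"fingers":{"type":"array"},"newtons":{"type":"number"}},"required":["slide","dr","fingers"]}

```bash
ls; mkdir -p pics; python3 - <<'E'
from cell import env
import cv2
for n in("scene","side","wrist"):
    im=env.get_image(n); cv2.imwrite(f"pics/{n}0.png",im[:,:,::-1])
    m=env.camera_model(n); print(n,{k:(v.round(4).tolist() if hasattr(v,'round') else v) for k,v in m.items()})
s=env.read_state(); print(s)
E
```

```text
pics
scene {'camera_matrix': [[483.6894, 0.0, 311.4139], [0.0, 483.6894, 243.9586], [0.0, 0.0, 1.0]], 'world_from_camera': [[0.6625, -0.4912, 0.5655, 1.1662], [0.7489, 0.4523, -0.4844, -0.4982], [-0.0178, 0.7444, 0.6675, 0.9171], [0.0, 0.0, 0.0, 1.0]]}
side {'camera_matrix': [[484.9566, 0.0, 320.9437], [0.0, 484.9566, 242.9191], [0.0, 0.0, 1.0]], 'world_from_camera': [[-0.8607, 0.2687, -0.4325, -0.0984], [-0.5091, -0.4609, 0.7269, 1.0793], [-0.0041, 0.8458, 0.5335, 0.8007], [0.0, 0.0, 0.0, 1.0]]}
wrist {'camera_matrix': [[423.2886, 0.0, 326.2113], [0.0, 423.2886, 241.3195], [0.0, 0.0, 1.0]], 'mount': [[-0.0004, -0.9596, -0.2815, -0.0768], [-0.0003, 0.2815, -0.9596, -0.1664], [1.0, -0.0003, -0.0004, 0.0001], [0.0, 0.0, 0.0, 1.0]]}
{'time': 0.15, 'q': array([-1.54079185e+00,  2.59147516e-01,  1.53577497e+00, -1.98470497e-05,
        1.34805534e+00, -2.02807734e-01]), 'joint_vel': array([ 0.00100728, -0.00181692, -0.00477249, -0.00015876,  0.00213116,
       -0.00115989]), 'joint_efforts': array([-3.63759891e-04, -4.37643778e+01, -2.84232920e+01,  7.18160206e-02,
        3.80152452e-02, -9.80586015e-05]), 'ee_pos': array([ 0.12689212, -0.53473727,  0.21804659]), 'eef_rot': array([-0.08209186,  0.70280955, -0.70183256,  0.08216275]), 'contact_force': array([-1.13895448, -0.71087853, -0.29444593]), 'ft_torque': array([-0.03171027, -0.00248892, -0.00532245]), 'gripper_width': 0.9971710526144388}
```

View pics/scene0.png

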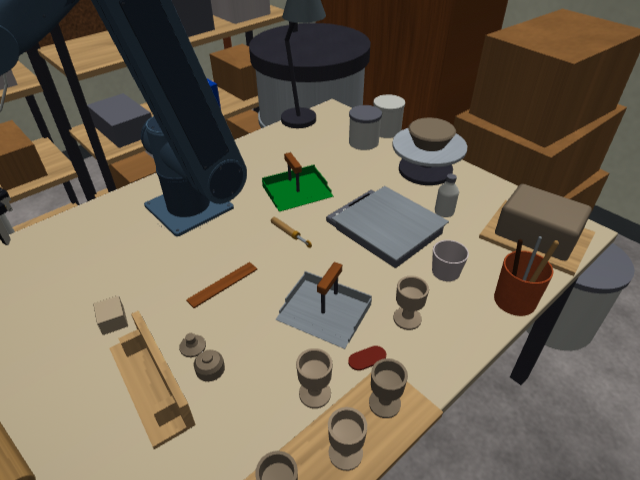

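View pics/side0.png

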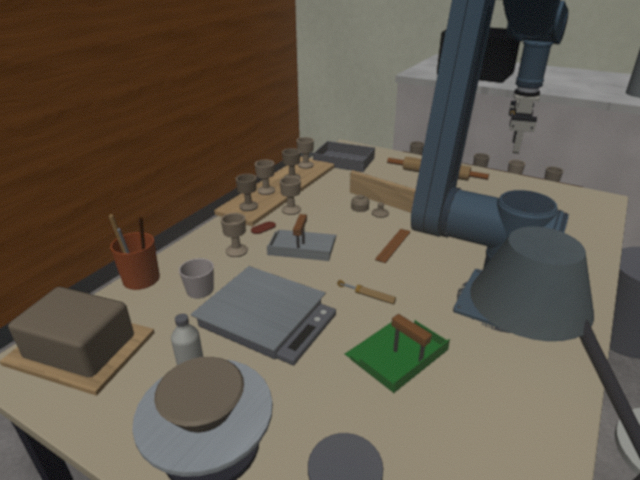

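View pics/wrist0.png

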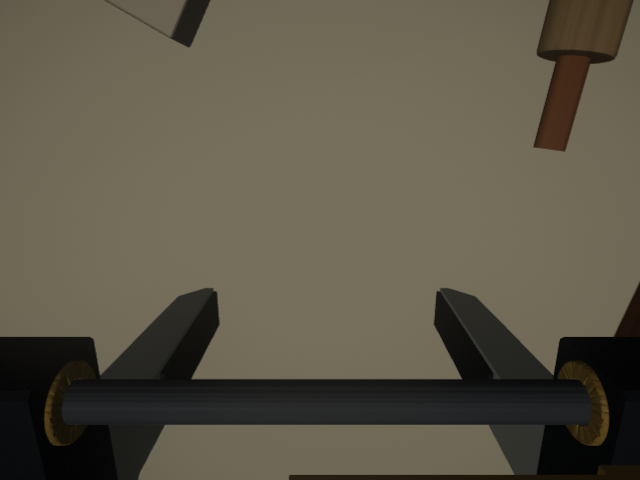

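```bash
cat > h.py <<'E'
import numpy as np,cv2
from scipy.spatial.transform import Rotation as R
from cell import env
def cam(n,st=None):
    m=env.camera_model(n);K=np.array(m["camera_matrix"])
    if "mount" in m:
        T=np.eye(4);T[:3,:3]=R.from_quat(st["eef_rot"]).as_matrix();T[:3,3]=st["ee_pos"];T=T@np.array(m["mount"])
    else:T=np.array(m["world_from_camera"])
    return K,T
def px2w(c,u,v,z):
    K,T=c;d=np.array([(u-K[0,2])/K[0,0],-(v-K[1,2])/K[1,1],-1.]);d=T[:3,:3]@d;o=T[:3,3]
    return o+d*(z-o[2])/d[2]
def w2px(c,P):
    K,T=c;P=np.atleast_2d(P);q=(P-T[:3,3])@T[:3,:3]
    return np.c_[K[0,0]*q[:,0]/-q[:,2]+K[0,2],K[1,1]*-q[:,1]/-q[:,2]+K[1,2]]
E
python3 - <<'E'
from h import *
for n in("scene","side"):
    im=env.get_image(n)[:,:,::-1].copy();c=cam(n)
    for t,zc in [("scoop",.01),("scoop_handle",.09),("backboard",.04),("broken_foot",.02),("broken_cup",.025),("scale",.05),("rib",0),("roulette",.01),("guide_slat",0),("goblet_a",.06),("water_pot",.04),("slip_bottle",.06),("prop_block",.02)]:
        for r in env.cut_out(n,t)[:3]:
            v,u=r["position"]; print(n,t,round(r["p"],2),int(u),int(v),int(r["region"].sum()),px2w(c,u,v,zc).round(3))
            np.save(f"reg_{n}_{t}_{int(u)}.npy",r["region"])
    cv2.imwrite(f"pics/{n}_z.png",cv2.resize(im[240:480,80:400] if n=="scene" else im[120:360,200:520],(800,600),interpolation=cv2.INTER_CUBIC))
E
```

```text
scene scoop 0.93 293 182 2372 [0.133 0.316 0.01 ]
scene scoop 0.74 321 306 4541 [0.587 0.026 0.01 ]
scene scoop_handle 0.95 290 187 2224 [0.236 0.224 0.09 ]
scene scoop_handle 0.88 326 305 4693 [ 0.644 -0.01   0.09 ]
scene scoop_handle 0.27 192 348 486 [ 0.541 -0.295  0.09 ]
scene backboard 0.76 153 385 5584 [ 0.53 -0.39  0.04]
scene backboard 0.51 325 310 4711 [0.621 0.007 0.04 ]
scene broken_foot 0.87 192 346 533 [ 0.485 -0.275  0.02 ]
scene broken_cup 0.68 207 362 764 [ 0.547 -0.274  0.025]
scene broken_cup 0.68 153 387 5392 [ 0.523 -0.391  0.025]
scene broken_cup 0.39 218 282 893 [ 0.36  -0.122  0.025]
scene scale 0.68 389 225 5552 [0.522 0.34  0.05 ]
scene rib 0.64 365 356 629 [0.756 0.005 0.   ]
scene rib 0.23 448 257 1213 [0.684 0.406 0.   ]
scene roulette 0.76 293 229 350 [0.315 0.163 0.01 ]
scene guide_slat 0.94 220 283 774 [ 0.345 -0.111  0.   ]
scene goblet_a 0.75 410 298 1385 [0.74  0.168 0.06 ]
scene goblet_a 0.65 315 375 1782 [ 0.746 -0.135  0.06 ]
scene water_pot 0.94 449 260 1219 [0.713 0.361 0.04 ]
scene slip_bottle 0.65 445 197 723 [0.553 0.551 0.06 ]
scene slip_bot
[... 520 characters left out ...]
256  0.02 ]
side broken_cup 0.58 357 203 265 [ 0.549 -0.258  0.025]
side scale 0.81 264 312 8480 [0.469 0.391 0.05 ]
side rib 0.6 259 225 191 [ 0.779 -0.     0.   ]
side roulette 0.93 367 294 452 [0.309 0.156 0.01 ]
side roulette 0.59 302 244 1850 [0.588 0.036 0.01 ]
side roulette 0.27 381 214 187 [ 0.46  -0.256  0.01 ]
side guide_slat 0.91 389 244 393 [ 0.366 -0.111  0.   ]
side goblet_a 0.82 290 189 546 [ 0.769 -0.175  0.06 ]
side goblet_a 0.65 232 229 810 [0.771 0.136 0.06 ]
side water_pot 0.56 196 276 1148 [0.72  0.352 0.04 ]
side water_pot 0.42 356 204 266 [ 0.538 -0.223  0.04 ]
side water_pot 0.38 390 246 400 [ 0.333 -0.042  0.04 ]
side slip_bottle 0.77 185 341 1160 [0.552 0.563 0.06 ]
```

View pics/scene_z.png

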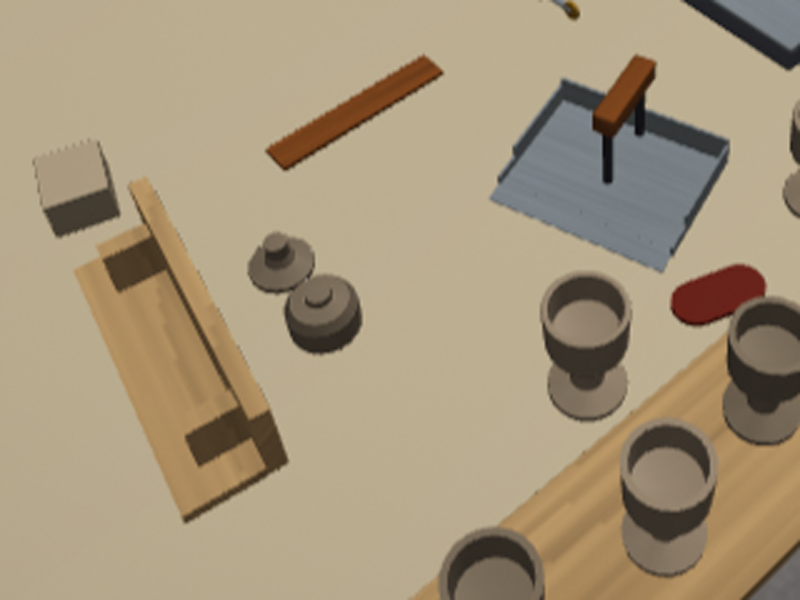

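View pics/side_z.png

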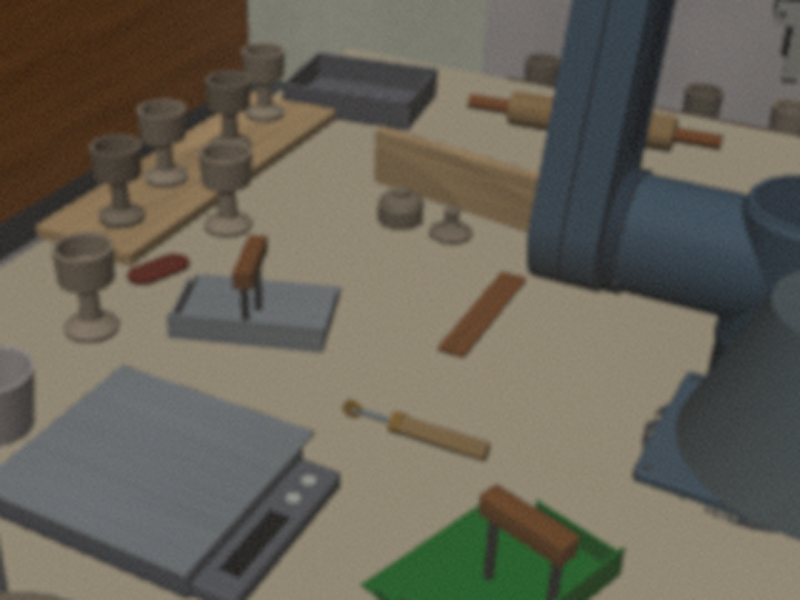

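```bash
python3 - <<'E'
from h import *
from scipy.optimize import least_squares
c=cam("scene");s=cam("side")
zs=lambda x,y:(80+x*.4,240+y*.4); zd=lambda x,y:(200+x*.4,120+y*.4)
print("scoop")
for p,z in [((491,198),.0015),((665,270),.0015),((565,80),.034),((729,145),.034),((594,122),.102),((656,64),.102),((636,57),.102),((612,136),.102)]: print(p,px2w(c,*zs(*p),z).round(4))
print("side scoop")
for p,z in [((341,288),.034),((322,350),0),((168,337),0),((190,276),.0),((236,270),.102),((251,238),.102),((267,241),.102)]: print(p,px2w(s,*zd(*p),z).round(4))
print("board")
for p,z in [((150,179),.085),((270,410),.085),((287,461),0)]: print(p,px2w(c,*zs(*p),z).round(4))
for p,z in [((376,128),.085),((374,175),0),((535,172),.085),((535,230),0),((440,145),.085),((440,195),0.)]: print(p,px2w(s,*zd(*p),z).round(4))
print("foot/cup tops")
print(px2w(c,*zs(276,240),.044),px2w(c,*zs(319,293),.051))
print(px2w(s,*zd(452,207),.044),px2w(s,*zd(401,190),.051))
print("bottom left/right of foot")
for p,z in [((248,268),.005),((315,265),.005)]: print(px2w(c,*zs(*p),z).round(4))
E
python3 - <<'E'
import cv2
a=cv2.imread('pics/scene0.png');cv2.imwrite('pics/sc_scale.png',cv2.resize(a[140:300,250:480],(800,557),interpolation=cv2.INTER_CUBIC))
a=cv2.imread('pics/side0.png');cv2.imwrite('pics/sd_scale.png',cv2.resize(a[240:380,160:360],(800,560),interpolation=cv2.INTER_CUBIC))
E
```

```text
scoop
(491, 198) [ 0.5374 -0.0769  0.0015]
(665, 270) [ 0.7106 -0.0114  0.0015]
(565, 80) [0.4895 0.0609 0.034 ]
(729, 145) [0.664 0.12  0.034]
(594, 122) [0.6003 0.0019 0.102 ]
(656, 64) [0.5843 0.0965 0.102 ]
(636, 57) [0.5644 0.089  0.102 ]
(612, 136) [0.624  0.0024 0.102 ]
side scoop
(341, 288) [ 0.505  -0.0269  0.034 ]
(322, 350) [0.4831 0.0575 0.    ]
(168, 337) [0.6554 0.1262 0.    ]
(190, 276) [ 0.7147 -0.0038  0.    ]
(236, 270) [0.5736 0.0969 0.102 ]
(251, 238) [0.5994 0.0252 0.102 ]
(267, 241) [0.579  0.0218 0.102 ]
board
(150, 179) [ 0.3707 -0.3288  0.085 ]
(270, 410) [ 0.6427 -0.3667  0.085 ]
(287, 461) [ 0.6379 -0.3665  0.    ]
(376, 128) [ 0.6371 -0.3673  0.085 ]
(374, 175) [ 0.6471 -0.385   0.    ]
(535, 172) [ 0.3854 -0.346   0.085 ]
(535, 230) [ 0.3758 -0.3442  0.    ]
(440, 145) [ 0.5323 -0.3605  0.085 ]
(440, 195) [ 0.5337 -0.3748  0.    ]
foot/cup tops
[ 0.47420787 -0.26928169  0.044     ] [ 0.55360885 -0.27309472  0.051     ]
[ 0.46993452 -0.27075484  0.044     ] [ 0.54596574 -0.26906305  0.051     ]
bottom left/right of foot
[ 0.4537 -0.2948  0.005 ]
[ 0.4924 -0.2473  0.005 ]
```

View pics/sc_scale.png

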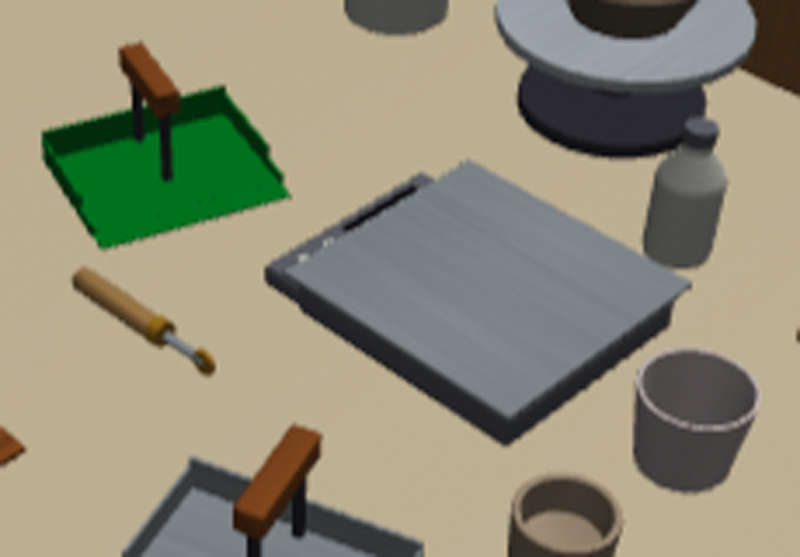

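View pics/sd_scale.png

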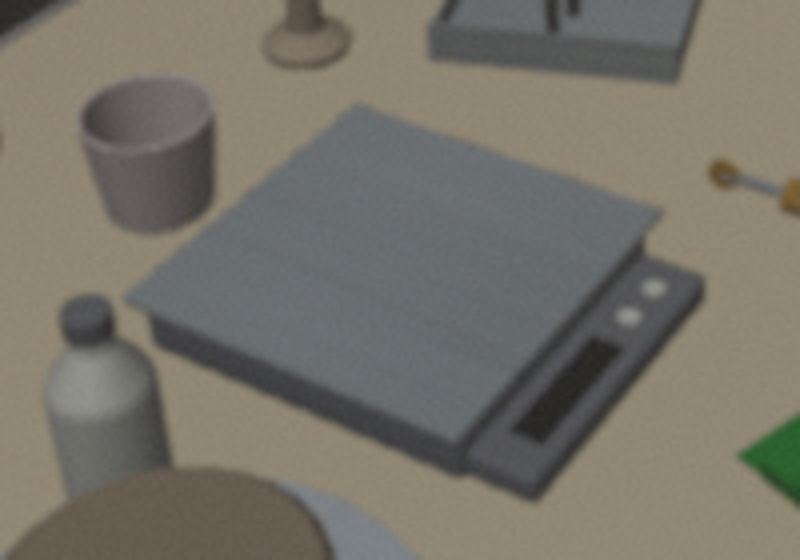

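```bash
cat > fit.py <<'E'
from h import *
from scipy.optimize import least_squares
def fit(obs,x0,cams):
    # obs: (camname,(u,v),(x,y,z) local)
    def f(p):
        c,s=np.cos(p[2]),np.sin(p[2]);o=[]
        for n,uv,l in obs:
            P=[p[0]+c*l[0]-s*l[1],p[1]+s*l[0]+c*l[1],l[2]]
            o+=list(w2px(cams[n],P)[0]-np.array(uv))
        return np.array(o)
    r=least_squares(f,x0,loss="soft_l1",f_scale=1.)
    return r.x,f(r.x)
E
python3 - <<'E'
from fit import *
C={"scene":cam("scene"),"side":cam("side")}
A=lambda x,y:(80+x*.4,240+y*.4); B=lambda x,y:(200+x*.4,120+y*.4)
A2=lambda x,y:(250+x*230/800,140+y*160/557); B2=lambda x,y:(160+x/4,240+y/4)
sc=[("scene",A(491,198),(.075,-.094,.0015)),("scene",A(665,270),(.075,.094,.0015)),("scene",A(565,80),(-.075,-.094,.034)),("scene",A(729,143),(-.075,.094,.034)),
("scene",A(594,122),(.014,-.012,.102)),("scene",A(656,64),(-.078,.012,.102)),("scene",A(636,57),(-.078,-.012,.102)),
("side",B(341,288),(-.075,-.094,.034)),("side",B(322,350),(-.075,-.094,0)),("side",B(168,337),(-.075,.094,0))]
print("naive");p,r=fit(sc,[.6,.02,-1.21],C);print(p.round(4),r.reshape(-1,2).round(1).tolist())
bd=[("scene",A(150,179),(0,-.14,.085)),("scene",A(270,410),(0,.14,.085)),("scene",A(287,461),(0,.14,0)),("side",B(376,128),(0,.14,.085)),("side",B(374,175),(0,.14,0))]
p,r=fit(bd,[.5,-.35,-1.7],C);print("board",p.round(4),np.degrees(p[2]),r.reshape(-1,2).round(1).tolist())
sl=[("scene",A2(470,162)),("scene",A2(690,286)),("scene",A2(509,418)),("scene",A2(286,270)),("side",B2(360,104)),("side",B2(662,213)),("side",B2(458,444)),("side",B2(127,299))]
for n,uv in sl: print(n,px2w(C[n],*uv,.05).round(3))
E
```

```text
naive
[ 0.6003  0.0213 -1.2044] [[-1.3, 1.7], [0.2, 2.1], [-1.9, -0.2], [0.6, -0.9], [-1.2, -1.9], [0.3, -0.5], [-0.7, -0.8], [-8.3, 14.9], [-0.8, -0.2], [-1.3, -0.7]]
board [ 0.5024 -0.347  -1.7176] -98.41402431410128 [[-0.4, -2.3], [-0.8, -0.4], [0.4, 1.3], [-0.9, -0.2], [-0.7, 2.2]]
scene [0.387 0.474 0.05 ]
scene [0.623 0.475 0.05 ]
scene [0.627 0.251 0.05 ]
scene [0.387 0.25  0.05 ]
side [0.616 0.254 0.05 ]
side [0.381 0.253 0.05 ]
side [0.375 0.481 0.05 ]
side [0.612 0.482 0.05 ]
```

```bash
cat >> h.py <<'E'
def target(pos,jaw,half=0):
    """tool pose, pointing down, tool z (jaw) along world yaw `jaw` rad"""
    y=np.array([0,0,-1.]);z=np.array([np.cos(jaw+half*np.pi),np.sin(jaw+half*np.pi),0]);x=np.cross(y,z)
    return np.array(pos),R.from_matrix(np.c_[x,y,z])
def rel(st,pos,rot,cmd=None):
    p0,R0=(np.array(st["ee_pos"]),R.from_quat(st["eef_rot"])) if cmd is None else cmd
    return R0.inv().apply(pos-p0),(np.degrees((R0.inv()*rot).as_rotvec()))
E
python3 - <<'E'
from fit import *
st=env.read_state();Rm=R.from_quat(st["eef_rot"]).as_matrix();print(Rm.round(3))
C={"scene":cam("scene"),"side":cam("side")}
A=lambda x,y:(80+x*.4,240+y*.4); B=lambda x,y:(200+x*.4,120+y*.4)
sc=[("scene",A(491,198),(.075,-.094,.0015)),("scene",A(665,270),(.075,.094,.0015)),("scene",A(565,80),(-.075,-.094,.034)),("scene",A(729,143),(-.075,.094,.034)),
("scene",A(594,122),(.014,-.012,.102)),("scene",A(656,64),(-.078,.012,.102)),("scene",A(636,57),(-.078,-.012,.102)),
("side",B(322,350),(-.075,-.094,0)),("side",B(168,337),(-.075,.094,0))]
p,r=fit(sc,[.6,.02,-1.21],C);print(p.round(4),r.reshape(-1,2).round(1).tolist())
c,s=np.cos(p[2]),np.sin(p[2])
hp=p[:2]+np.array([c,s])*(-.012);print("grasp",hp)
for half in(0,1):
    P,Q=target([hp[0],hp[1],.16],p[2]+np.pi/2,half);d=rel(st,P,Q);print(half,d[0].round(4),d[1].round(2))
# slat and goblet
for uv in [(190,303),(256,266),(188,298),(250,264)]: print("slat",px2w(C["scene"],*uv,.008).round(3))
print("goblet base",px2w(C["scene"],315,393,.003).round(3),"rib left",px2w(C["scene"],*A(672,300),.006))
b=np.array([.5024,-.347]);th=-1.7176
for q in([.472,-.270],[.55,-.271]):
    d=np.array(q)-b;print("board frame",d@[np.cos(th),np.sin(th)],d@[-np.sin(th),np.cos(th)])
E
```

```text
[[-0.973  0.     0.231]
 [-0.231 -0.    -0.973]
 [ 0.    -1.     0.   ]]
[ 0.6003  0.0219 -1.2122] [[-1.1, 1.3], [0.0, 2.1], [-1.4, -0.4], [0.9, -0.7], [-1.0, -2.1], [0.7, -0.6], [-0.2, -0.9], [-1.1, -0.0], [-1.6, -0.8]]
grasp [0.59612572 0.03312678]
0 [-0.5877  0.0586 -0.4447] [ -0.   -97.21   0.  ]
1 [-0.5877  0.0586 -0.4447] [-0.   82.79 -0.  ]
slat [ 0.356 -0.207  0.008]
slat [ 0.362 -0.007  0.008]
slat [ 0.338 -0.202  0.008]
slat [ 0.344 -0.014  0.008]
goblet base [ 0.749 -0.141  0.003] rib left [ 0.73998472 -0.03184406  0.006     ]
board frame -0.07172494436378576 -0.041336332154798504
board frame -0.08214530192625238 0.03597095177285191
```

Request:
move_arm(slide=[[-0.045,0,-0.034],[-0.09,0,-0.068],[-0.135,0,-0.102],[-0.18,0,-0.136],[-0.225,0,-0.17],[-0.27,0,-0.204],[-0.315,0,-0.238],[-0.36,0,-0.272],[-0.405,0,-0.306],[-0.45,0,-0.34]], dr=[[0,-9.7,0],[0,-19.4,0],[0,-29.1,0],[0,-38.8,0],[0,-48.5,0],[0,-58.2,0],[0,-67.9,0],[0,-77.6,0],[0,-87.3,0],[0,-97.2,0]], fingers=[1,1,1,1,1,1,1,1,1,1])

```text
time: 2.8
ee_pos: [0.4875, -0.099, 0.2189]
eef_rot: [-0.582, 0.401, -0.402, 0.582]
contact_force: [-0.7, -0.8, -0.4]
gripper_width: 0.999
```

```bash
python3 - <<'E'
from h import *
st=env.read_state();print(st["q"].round(3),st["time"])
p=np.array([.6003,.0219]);a=-1.2122
hp=p+np.array([np.cos(a),np.sin(a)])*(-.012)
P,Q=target([hp[0],hp[1],.16],a+np.pi/2);d=rel(st,P,Q);print(st["ee_pos"],d[0].round(4),d[1].round(2))
E
```

```text
[-0.425  0.163  1.657 -0.     1.321 -0.789] 2.8
[ 0.48745533 -0.09895069  0.21892599] [-0.0848  0.0589  0.1485] [-0.03  0.32  0.04]
```

Request:
move_arm(slide=[[-0.02,0,0.037],[-0.042,0,0.074],[-0.064,0,0.111],[-0.085,0,0.1485],[-0.085,0.02,0.1485],[-0.085,0.04,0.1485],[-0.085,0.045,0.1485],[-0.085,0.045,0.1485],[-0.085,0.045,0.1485],[-0.085,0.045,0.1485]], dr=[[0,0.3,0],[0,0.3,0],[0,0.3,0],[0,0.3,0],[0,0.3,0],[0,0.3,0],[0,0.3,0],[0,0.3,0],[0,0.3,0],[0,0.3,0]], fingers=[1,1,1,1,1,1,1,1,1,1])

```text
time: 4.05
ee_pos: [0.596, 0.031, 0.1746]
eef_rot: [-0.58, 0.404, -0.405, 0.58]
contact_force: [-0.5, -0.0, -0.5]
gripper_width: 1.002
```

```bash
python3 - <<'E'
from h import *
st=env.read_state();print(st["ee_pos"],R.from_quat(st["eef_rot"]).as_matrix().round(3).tolist())
c=cam("wrist",st)
im=env.get_image("wrist")[:,:,::-1].copy()
a=-1.2122;ca,sa=np.cos(a),np.sin(a)
for l in [(.014,-.012,.102),(.014,.012,.102),(-.078,.012,.102),(-.078,-.012,.102),(.075,-.094,0),(.075,.094,0),(-.075,.094,.034),(-.075,-.094,.034)]:
    w=[.6003+ca*l[0]-sa*l[1],.0219+sa*l[0]+ca*l[1],l[2]];u=w2px(c,w)[0];print(l,u.round(1))
    cv2.circle(im,tuple(int(k) for k in u),3,(0,0,255),-1)
cv2.imwrite("pics/wrist1.png",im)
E
```

```text
[0.59603693 0.03099977 0.17456755] [[0.346, 0.002, 0.938], [-0.938, -0.0, 0.346], [0.001, -1.0, 0.001]]
(0.014, -0.012, 0.102) [310.4 292.1]
(0.014, 0.012, 0.102) [349.8 291.9]
(-0.078, 0.012, 0.102) [351.5 136.7]
(-0.078, -0.012, 0.102) [307.8 136.9]
(0.075, -0.094, 0) [222.5 310.7]
(0.075, 0.094, 0) [435.8 309.6]
(-0.075, 0.094, 0.034) [462.2 136.1]
(-0.075, -0.094, 0.034) [195.4 137.5]
```

View pics/wrist1.png

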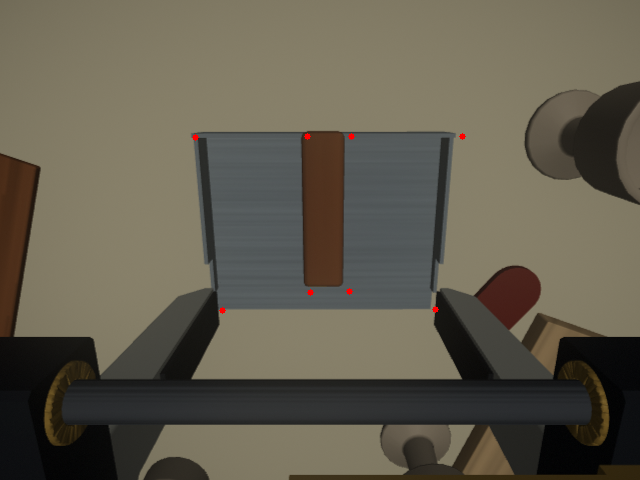

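Request:
move_arm(slide=[[0,0.02,-0.003],[0,0.04,-0.003],[0,0.06,-0.003],[0,0.08,-0.003],[0,0.095,-0.003],[0,0.1,-0.003],[0,0.1,-0.003],[0,0.1,-0.003],[0,0.1,-0.003],[0,0.1,-0.003]], dr=[[0,0,0],[0,0,0],[0,0,0],[0,0,0],[0,0,0],[0,0,0],[0,0,0],[0,0,0],[0,0,0],[0,0,0]], fingers=[1,1,1,1,1,1,0.6,0.2,0.1,0], newtons=55)

```text
time: 5.35
ee_pos: [0.593, 0.0301, 0.0741]
eef_rot: [-0.58, 0.404, -0.405, 0.58]
contact_force: [0.4, -0.4, 0.4]
gripper_width: 0.623
```

Request:
move_arm(slide=[[0,0,0],[0,0,0],[0,0,0],[0,0,0],[0,0,0],[0,0,0],[0,0,0],[0,0,0],[0,0,0],[0,0,0]], dr=[[0,0,0],[0,0,0],[0,0,0],[0,0,0],[0,0,0],[0,0,0],[0,0,0],[0,0,0],[0,0,0],[0,0,0]], fingers=[0,0,0,0,0,0,0,0,0,0])

```text
time: 6.6
ee_pos: [0.5928, 0.0301, 0.0737]
eef_rot: [-0.58, 0.404, -0.404, 0.58]
contact_force: [2.1, 0.4, -1.3]
gripper_width: 0.251
```

```bash
python3 - <<'E'
from h import *
st=env.read_state();print(st["time"],st["ee_pos"],st["gripper_width"],st["contact_force"],st["q"].round(3))
cv2.imwrite("pics/wrist2.png",env.get_image("wrist")[:,:,::-1])
# scoop from wrist: assumed
b=np.array([.5024,-.347]);th=-1.7176;X=np.array([np.cos(th),np.sin(th)]);Y=np.array([-np.sin(th),np.cos(th)])
off=.007
for name,lx in(("pre",-.15),("end",-.008)):
    g=b+X*(lx-.075-off)+Y*(-.003)
    P,Q=target([g[0],g[1],st["ee_pos"][2]],th+np.pi/2);d=rel(st,P,Q);print(name,P,d[0].round(4),d[1].round(2))
E
```

```text
6.6 [0.59284245 0.03011152 0.0736931 ] 0.25130214732708317 [ 2.05121468  0.37828873 -1.28914145] [-0.137  0.465  1.611 -0.     1.065 -0.49 ]
pre [ 0.53336852 -0.11705664  0.0736931 ] [ 0.1175 -0.     -0.1067] [-1.000e-02  2.865e+01  0.000e+00]
end [ 0.51259719 -0.25752924  0.0736931 ] [ 0.2421 -0.     -0.1748] [-1.000e-02  2.865e+01  0.000e+00]
```

View pics/wrist2.png

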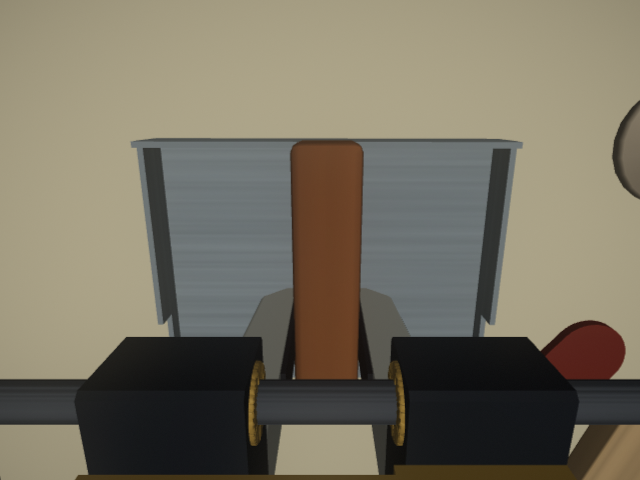

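Request:
move_arm(slide=[[0.008,0,-0.012],[0.02,0,-0.024],[0.032,0,-0.036],[0.045,0,-0.048],[0.057,0,-0.06],[0.07,0,-0.072],[0.082,0,-0.084],[0.095,0,-0.096],[0.107,0,-0.103],[0.1175,0,-0.1067]], dr=[[0,3,0],[0,6,0],[0,9,0],[0,12,0],[0,15,0],[0,18,0],[0,21,0],[0,24,0],[0,27,0],[0,28.65,0]], fingers=[0,0,0,0,0,0,0,0,0,0])

```text
time: 7.9
ee_pos: [0.5328, -0.1175, 0.0738]
eef_rot: [-0.461, 0.536, -0.536, 0.461]
contact_force: [0.3, -0.4, -3.0]
gripper_width: 0.254
```

```bash
python3 - <<'E'
from h import *
st=env.read_state();print(st["time"],st["ee_pos"],R.from_quat(st["eef_rot"]).as_matrix().round(3).tolist(),st["gripper_width"],st["contact_force"],st["q"].round(3))
for n in("scene","side","wrist"):
    im=env.get_image(n)[:,:,::-1]
    if n=="scene": im=cv2.resize(im[180:480,40:440],(800,600),interpolation=cv2.INTER_CUBIC)
    if n=="side": im=cv2.resize(im[120:360,240:560],(800,600),interpolation=cv2.INTER_CUBIC)
    cv2.imwrite(f"pics/{n}3.png",im)
E
```

```text
7.9 [ 0.53280327 -0.11753616  0.07376981] [[-0.149, -0.001, 0.989], [-0.989, 0.001, -0.149], [-0.001, -1.0, -0.001]] 0.25389867804793786 [ 0.28674227 -0.3807735  -2.96949379] [-4.220e-01  3.910e-01  1.733e+00  1.000e-03  1.018e+00 -2.720e-01]
```

View pics/scene3.png

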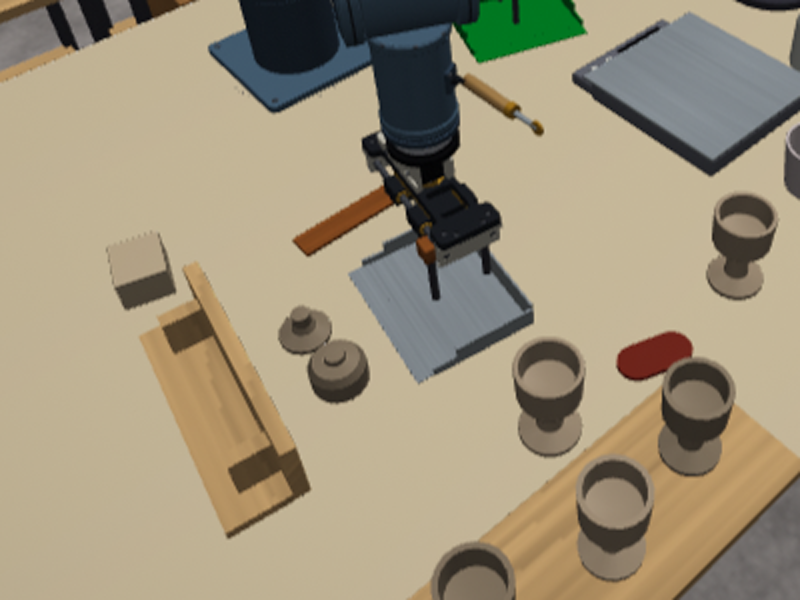

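View pics/side3.png

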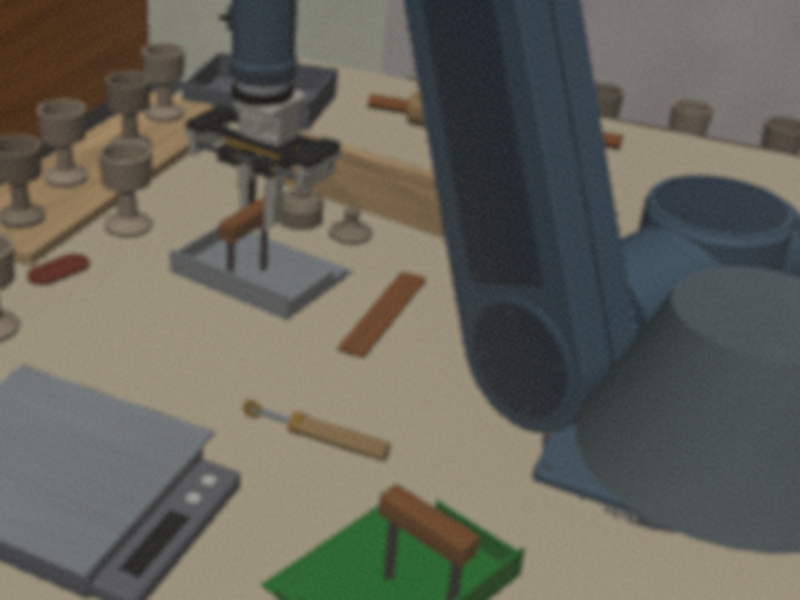

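View pics/wrist3.png

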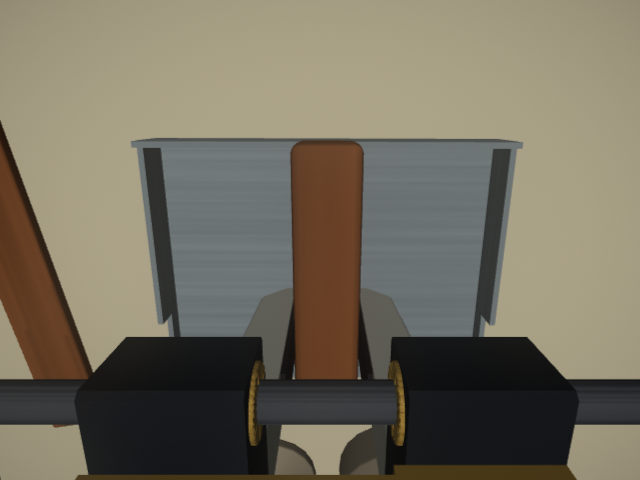

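Request:
move_arm(slide=[[0.009,0,0],[0.018,0,0],[0.027,0,0],[0.036,0,0],[0.045,0,0],[0.054,0,0],[0.063,0,0],[0.072,0,0],[0.08,0,0],[0.085,0,0]], dr=[[0,0,0],[0,0,0],[0,0,0],[0,0,0],[0,0,0],[0,0,0],[0,0,0],[0,0,0],[0,0,0],[0,0,0]], fingers=[0,0,0,0,0,0,0,0,0,0])

```text
time: 9.3
ee_pos: [0.5208, -0.201, 0.0737]
eef_rot: [-0.462, 0.536, -0.535, 0.462]
contact_force: [1.1, 6.6, 6.7]
gripper_width: 0.253
```

```bash
cat > look.py <<'E'
from h import *
import sys
k=sys.argv[1]
st=env.read_state();print(st["time"],st["ee_pos"].round(4),R.from_quat(st["eef_rot"]).as_matrix().round(3).tolist(),st["gripper_width"],st["contact_force"],st["q"].round(3))
a=env.get_image("scene")[:,:,::-1][260:480,60:360];a=cv2.resize(a,(400,293),interpolation=cv2.INTER_CUBIC) if 0 else cv2.resize(a,(800,587),interpolation=cv2.INTER_CUBIC)
cv2.imwrite(f"pics/scene{k}.png",a)
b=env.get_image("side")[:,:,::-1][140:300,280:480];cv2.imwrite(f"pics/side{k}.png",cv2.resize(b,(750,600),interpolation=cv2.INTER_CUBIC))
E
python3 look.py 4
```

```text
9.3 [ 0.5208 -0.201   0.0737] [[-0.147, -0.0, 0.989], [-0.989, 0.001, -0.147], [-0.001, -1.0, -0.0]] 0.2533312758340565 [1.07557347 6.56555267 6.7118864 ] [-5.690e-01  4.110e-01  1.702e+00  1.000e-03  1.030e+00 -4.220e-01]
```

View pics/scene4.png

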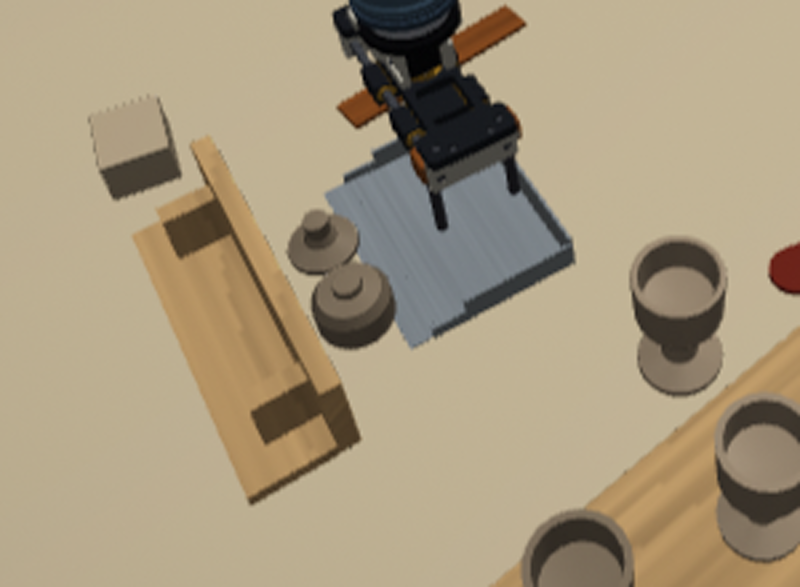

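View pics/side4.png

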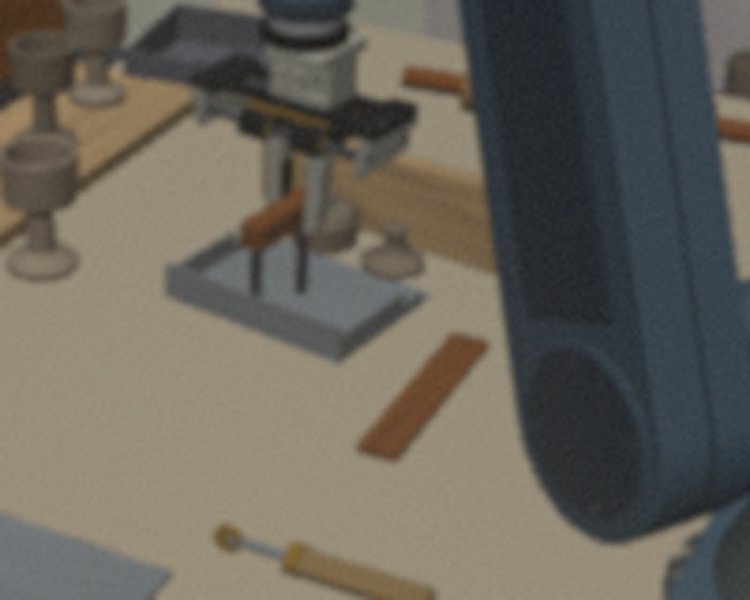

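Request:
move_arm(slide=[[0.005,0,0],[0.01,0,0],[0.015,0,0],[0.02,0,0],[0.025,0,0],[0.03,0,0],[0.035,0,0],[0.04,0,0],[0.044,0,0],[0.047,0,0]], dr=[[0,0,0],[0,0,0],[0,0,0],[0,0,0],[0,0,0],[0,0,0],[0,0,0],[0,0,0],[0,0,0],[0,0,0]], fingers=[0,0,0,0,0,0,0,0,0,0])

```text
time: 10.65
ee_pos: [0.5141, -0.2456, 0.0739]
eef_rot: [-0.461, 0.536, -0.534, 0.463]
contact_force: [1.8, 11.6, 8.6]
gripper_width: 0.253
```

```bash
python3 look.py 5
```

```text
10.65 [ 0.5141 -0.2456  0.0739] [[-0.146, 0.0, 0.989], [-0.989, 0.003, -0.146], [-0.003, -1.0, -0.0]] 0.25327356261481376 [ 1.82363812 11.5624046   8.60957661] [-0.643  0.429  1.671  0.003  1.044 -0.498]
```

View pics/scene5.png

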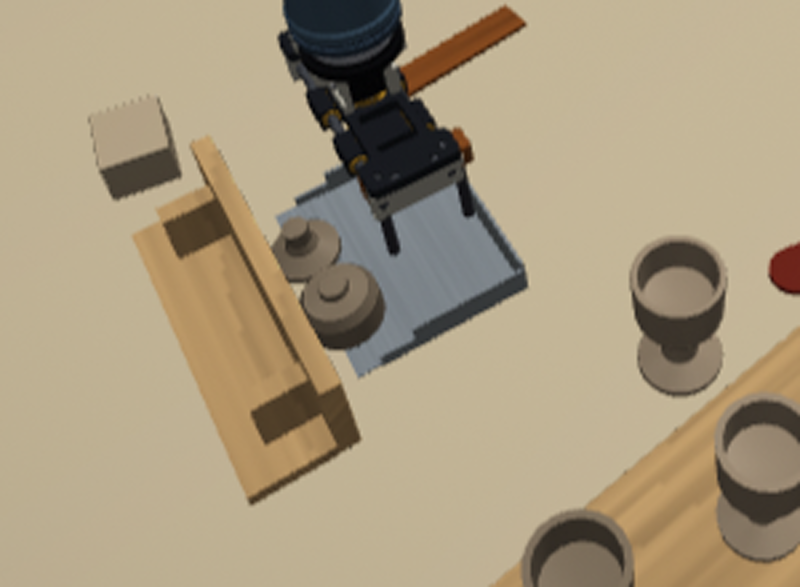

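View pics/side5.png

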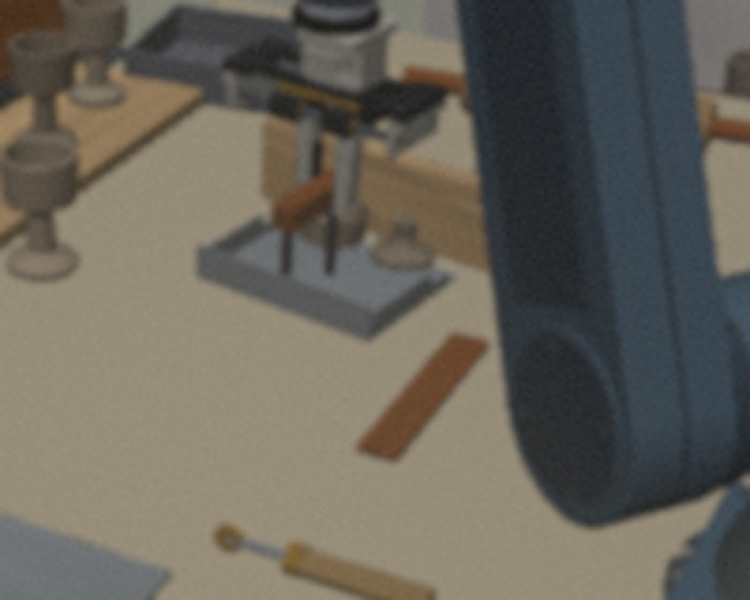

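Request:
move_arm(slide=[[0.002,0,0],[0.004,0,0],[0.006,0,0],[0.008,0,0],[0.01,0,0],[0.012,0,0],[0.014,0,0],[0.015,0,0],[0.015,0,0],[0.015,0,0]], dr=[[0,0,0],[0,0,0],[0,0,0],[0,0,0],[0,0,0],[0,0,0],[0,0,0],[0,0,0],[0,0,0],[0,0,0]], fingers=[0,0,0,0,0,0,0,0,0,0])

```text
time: 12.0
ee_pos: [0.5118, -0.2607, 0.0738]
eef_rot: [-0.461, 0.536, -0.535, 0.463]
contact_force: [1.5, 10.0, 7.8]
gripper_width: 0.253
```

```bash
python3 look.py 6
```

```text
12.0 [ 0.5118 -0.2607  0.0738] [[-0.146, -0.0, 0.989], [-0.989, 0.003, -0.146], [-0.003, -1.0, -0.0]] 0.25267010726099903 [ 1.53093051 10.0415253   7.82791534] [-0.667  0.436  1.66   0.002  1.048 -0.521]
```

View pics/scene6.png

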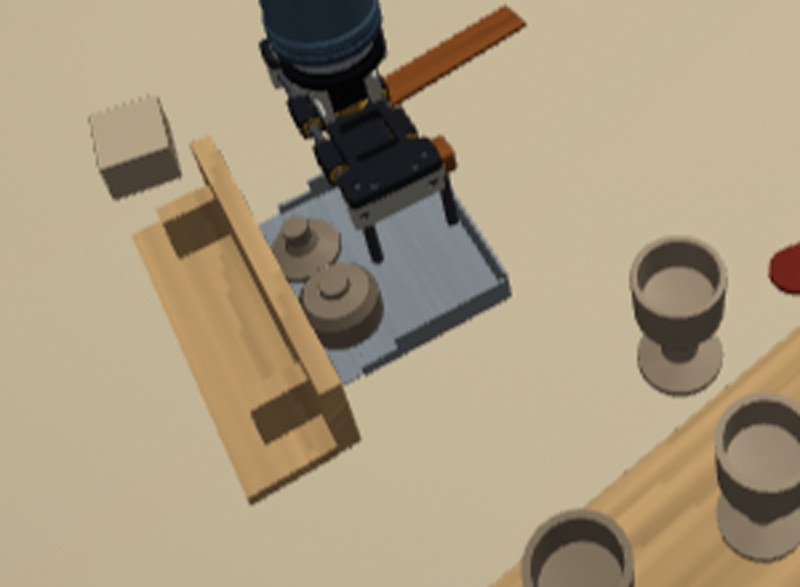

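View pics/side6.png

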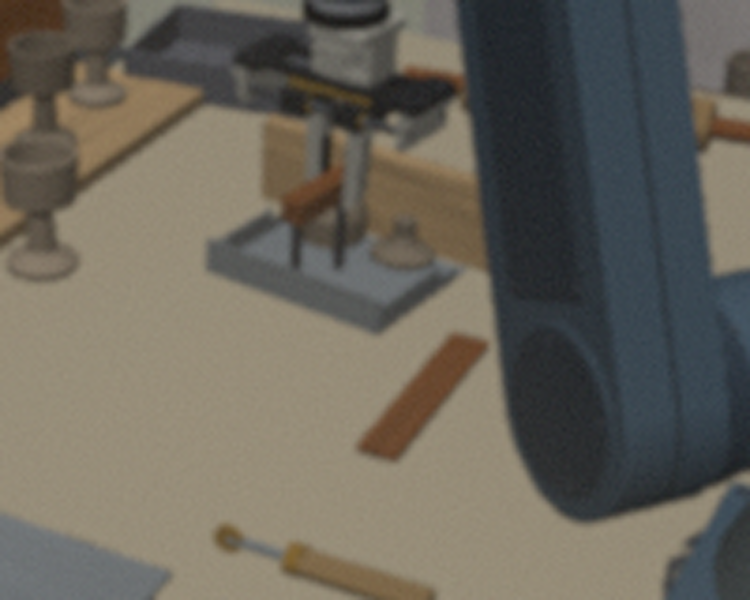

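Request:
move_arm(slide=[[0.001,0,0],[0.002,0,0],[0.003,0,0],[0.004,0,0],[0.005,0,0],[0.006,0,0],[0.007,0,0],[0.007,0,0],[0.007,0,0],[0.007,0,0]], dr=[[0,0,0],[0,0,0],[0,0,0],[0,0,0],[0,0,0],[0,0,0],[0,0,0],[0,0,0],[0,0,0],[0,0,0]], fingers=[0,0,0,0,0,0,0,0,0,0])

```text
time: 13.35
ee_pos: [0.5109, -0.2651, 0.0743]
eef_rot: [-0.461, 0.537, -0.533, 0.464]
contact_force: [1.9, 16.6, 14.2]
gripper_width: 0.254
```

```bash
python3 look.py 7
```

```text
13.35 [ 0.5109 -0.2651  0.0743] [[-0.146, -0.0, 0.989], [-0.989, 0.006, -0.146], [-0.006, -1.0, -0.001]] 0.2544487596127284 [ 1.86186911 16.5822221  14.20868943] [-0.675  0.438  1.654  0.006  1.053 -0.532]
```

View pics/scene7.png

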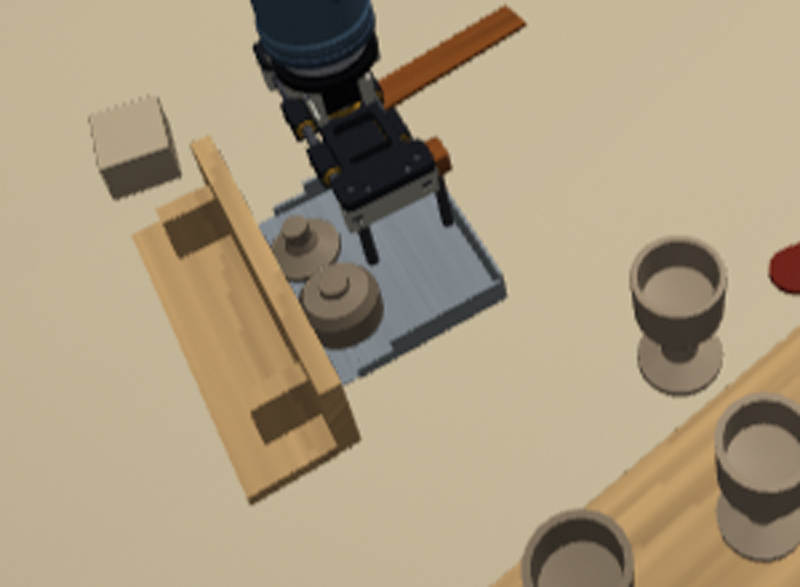

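Request:
move_arm(slide=[[-0.003,0,0],[-0.005,-0.003,0],[-0.007,-0.007,0],[-0.01,-0.012,0],[-0.013,-0.017,0],[-0.016,-0.023,0],[-0.019,-0.03,0],[-0.021,-0.038,0],[-0.022,-0.047,0],[-0.022,-0.056,0]], dr=[[0,0,0],[0,0,0],[0,0,-0.7],[0,0,-1.5],[0,0,-2.5],[0,0,-3.5],[0,0,-4.5],[0,0,-5],[0,0,-5],[0,0,-5]], fingers=[0,0,0,0,0,0,0,0,0,0], newtons=60)

```text
time: 14.7
ee_pos: [0.5141, -0.2476, 0.1304]
eef_rot: [0.485, -0.515, 0.555, -0.438]
contact_force: [-0.0, 0.0, -4.5]
gripper_width: 0.254
```

```bash
python3 look.py 8
```

```text
14.7 [ 0.5141 -0.2476  0.1304] [[-0.146, -0.012, 0.989], [-0.985, -0.086, -0.146], [0.087, -0.996, 0.0]] 0.2537147269579039 [-4.92601207e-02  5.74976613e-04 -4.48859525e+00] [-0.593  0.354  1.632 -0.087  1.119 -0.41 ]
```

View pics/scene8.png

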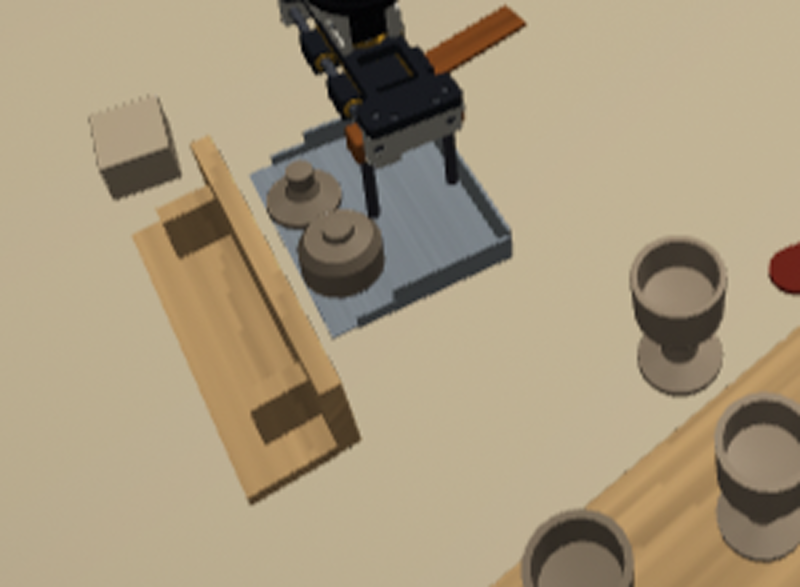

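View pics/side8.png

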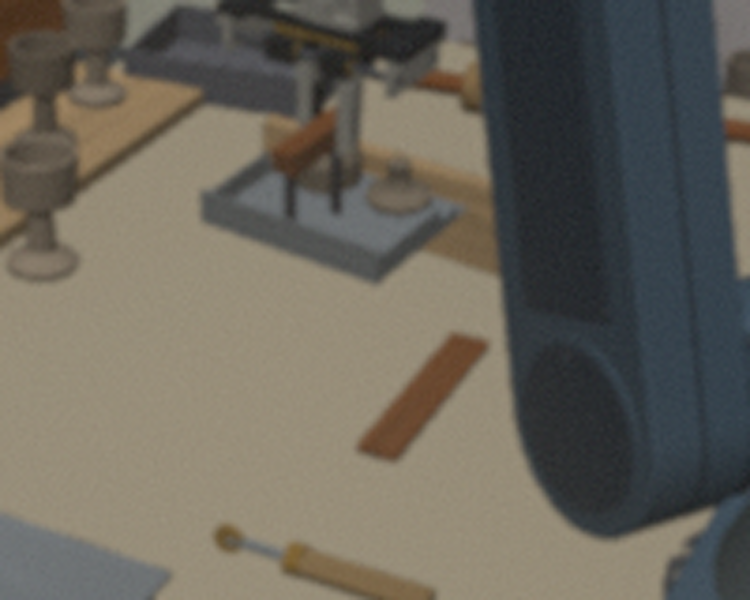

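```bash
python3 - <<'E'
from h import *
st=env.read_state()
th=-np.pi/2
def T(pos,tilt):
    P,Q=target(pos,th+np.pi/2);return P,Q*R.from_rotvec([0,0,-np.radians(tilt)])
for pos,t in [([.514,-.248,.21],5),([.51,-.05,.21],5),([.5015,.372,.21],5)]:
    d=rel(st,*T(pos,t));print(pos,d[0].round(4),d[1].round(2))
E
```

```text
[0.514, -0.248, 0.21] [ 0.0067 -0.0785 -0.0006] [ 0.6  -8.4   0.08]
[0.51, -0.05, 0.21] [-0.1878 -0.0959 -0.0336] [ 0.6  -8.4   0.08]
[0.5015, 0.372, 0.21] [-0.6023 -0.1328 -0.1038] [ 0.6  -8.4   0.08]
```

Request:
move_arm(slide=[[0.001,-0.008,0],[0.002,-0.02,0],[0.003,-0.035,0],[0.004,-0.05,0],[0.003,-0.064,-0.001],[-0.003,-0.074,-0.002],[-0.015,-0.079,-0.005],[-0.032,-0.081,-0.008],[-0.055,-0.083,-0.012],[-0.08,-0.086,-0.016]], dr=[[0,0,0],[0,0,0],[0,0,0],[0,0,0],[0,0,0],[0,0,0],[0,0,0],[0,0,0],[0,0,0],[0,0,0]], fingers=[0,0,0,0,0,0,0,0,0,0])

```text
time: 16.05
ee_pos: [0.5102, -0.157, 0.2076]
eef_rot: [0.485, -0.515, 0.554, -0.438]
contact_force: [0.1, 0.2, -5.1]
gripper_width: 0.255
```

Request:
move_arm(slide=[[-0.028,-0.0025,-0.005],[-0.058,-0.005,-0.01],[-0.09,-0.008,-0.015],[-0.123,-0.011,-0.021],[-0.157,-0.014,-0.027],[-0.19,-0.017,-0.032],[-0.222,-0.02,-0.038],[-0.252,-0.022,-0.043],[-0.28,-0.025,-0.047],[-0.305,-0.027,-0.052]], dr=[[0.05,-0.7,0],[0.1,-1.6,0],[0.2,-2.5,0],[0.25,-3.5,0],[0.3,-4.5,0],[0.4,-5.5,0],[0.5,-6.5,0],[0.5,-7.5,0.1],[0.6,-8,0.1],[0.6,-8.4,0.1]], fingers=[0,0,0,0,0,0,0,0,0,0])

```text
time: 17.3
ee_pos: [0.5031, 0.1536, 0.2082]
eef_rot: [0.522, -0.479, 0.52, -0.478]
contact_force: [0.3, -0.6, -4.4]
gripper_width: 0.251
```

```bash
python3 - <<'E'
from h import *
st=env.read_state();print(st["time"],st["ee_pos"],st["contact_force"],R.from_quat(st["eef_rot"]).as_matrix().round(3).tolist())
cv2.imwrite("pics/scene9.png",cv2.resize(env.get_image("scene")[180:380,180:450,::-1],(800,592),interpolation=cv2.INTER_CUBIC))
th=-np.pi/2
for pos,t in [([.5015,.372,.21],5)]:
    P,Q=target(pos,th+np.pi/2);Q=Q*R.from_rotvec([0,0,-np.radians(t)])
    d=rel(st,P,Q);print(pos,d[0].round(4),d[1].round(2))
E
```

```text
17.3 [0.50308682 0.15357187 0.20815992] [ 0.34197267 -0.64978553 -4.44795618] [[0.002, -0.003, 1.0], [-0.996, -0.085, 0.002], [0.085, -0.996, -0.003]]
[0.5015, 0.372, 0.21] [-0.2175 -0.0204 -0.0013] [ 0.17  0.1  -0.12]
```

View pics/scene9.png

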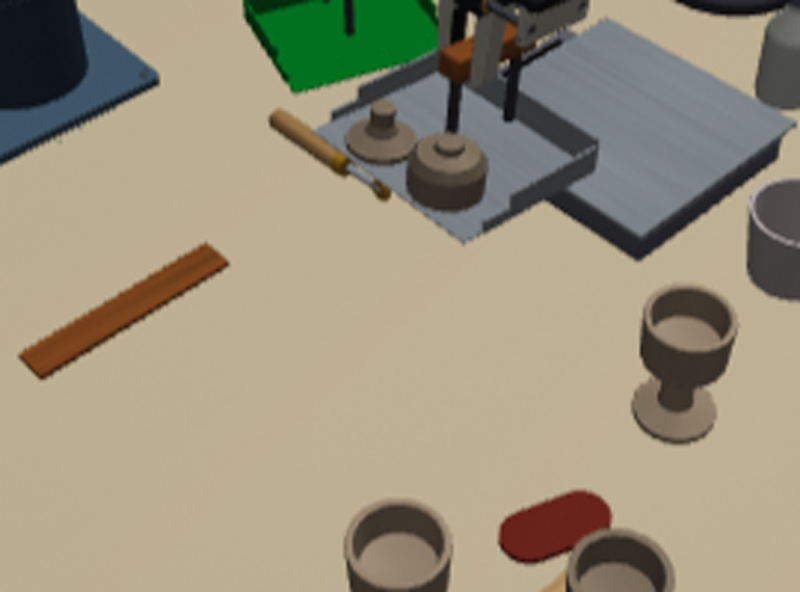

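Request:
move_arm(slide=[[-0.022,-0.002,0],[-0.047,-0.004,0],[-0.073,-0.007,0],[-0.1,-0.009,0],[-0.127,-0.012,-0.001],[-0.152,-0.014,-0.001],[-0.175,-0.016,-0.001],[-0.194,-0.018,-0.001],[-0.207,-0.019,-0.001],[-0.215,-0.02,-0.001]], dr=[[0,0,0],[0,0,0],[0,0,0],[0,0,0],[0,0,0],[0,0,0],[0,0,0],[0,0,0],[0,0,0],[0,0,0]], fingers=[0,0,0,0,0,0,0,0,0,0])

```text
time: 18.6
ee_pos: [0.5032, 0.368, 0.2101]
eef_rot: [0.522, -0.479, 0.52, -0.478]
contact_force: [0.2, 0.3, -4.2]
gripper_width: 0.254
```

Request:
move_arm(slide=[[0,0,0],[0,0,0],[0,0.004,0],[0,0.012,0],[0,0.02,0],[0,0.028,0],[0,0.036,0],[0,0.044,0],[0,0.05,0],[0,0.05,0]], dr=[[0,0,0],[0,0,0],[0,0,0],[0,0,0],[0,0,0],[0,0,0],[0,0,0],[0,0,0],[0,0,0],[0,0,0]], fingers=[0,0,0,0,0,0,0,0,0,0])

```text
time: 19.85
ee_pos: [0.5028, 0.363, 0.1598]
eef_rot: [0.522, -0.479, 0.52, -0.477]
contact_force: [0.4, -0.2, -5.4]
gripper_width: 0.255
```

```bash
python3 - <<'E'
from h import *
st=env.read_state();print(st["time"],st["ee_pos"],st["contact_force"],R.from_quat(st["eef_rot"]).as_matrix().round(3).tolist())
cv2.imwrite("pics/scene10.png",cv2.resize(env.get_image("scene")[120:320,250:520,::-1],(800,592),interpolation=cv2.INTER_CUBIC))
cv2.imwrite("pics/side10.png",cv2.resize(env.get_image("side")[190:390,130:400,::-1],(800,592),interpolation=cv2.INTER_CUBIC))
cv2.imwrite("pics/wrist10.png",env.get_image("wrist")[:,:,::-1])
th=-np.pi/2
for pos,t in [([.5015,.372,.14],0),([.5015,.372,.124],0)]:
    P,Q=target(pos,th+np.pi/2);Q=Q*R.from_rotvec([0,0,-np.radians(t)])
    d=rel(st,P,Q);print(pos,d[0].round(4),d[1].round(2))
E
```

```text
19.85 [0.50277723 0.36298053 0.15981221] [ 0.42903256 -0.21678958 -5.44687615] [[0.0, -0.003, 1.0], [-0.996, -0.086, 0.0], [0.086, -0.996, -0.003]]
[0.5015, 0.372, 0.14] [-0.0107  0.019  -0.0012] [0.19 0.02 4.92]
[0.5015, 0.372, 0.124] [-0.0121  0.0349 -0.0012] [0.19 0.02 4.92]
```

View pics/scene10.png

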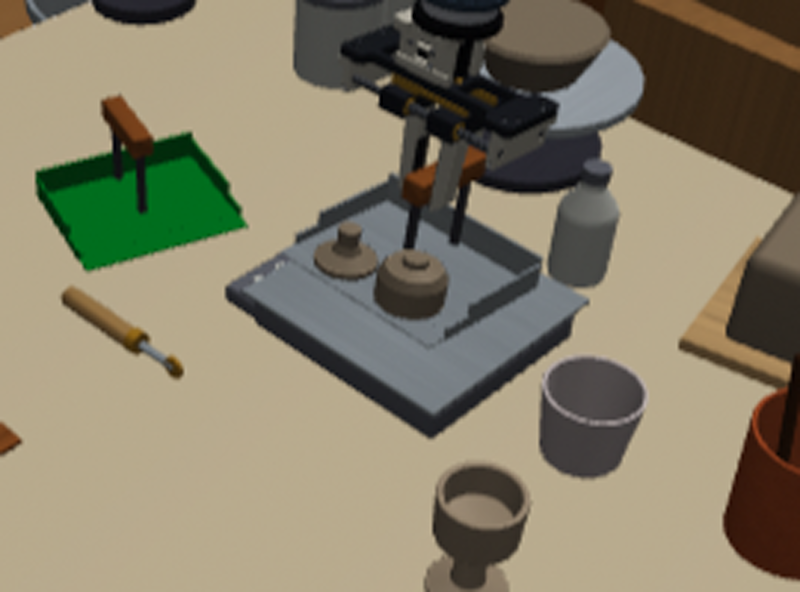

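View pics/side10.png

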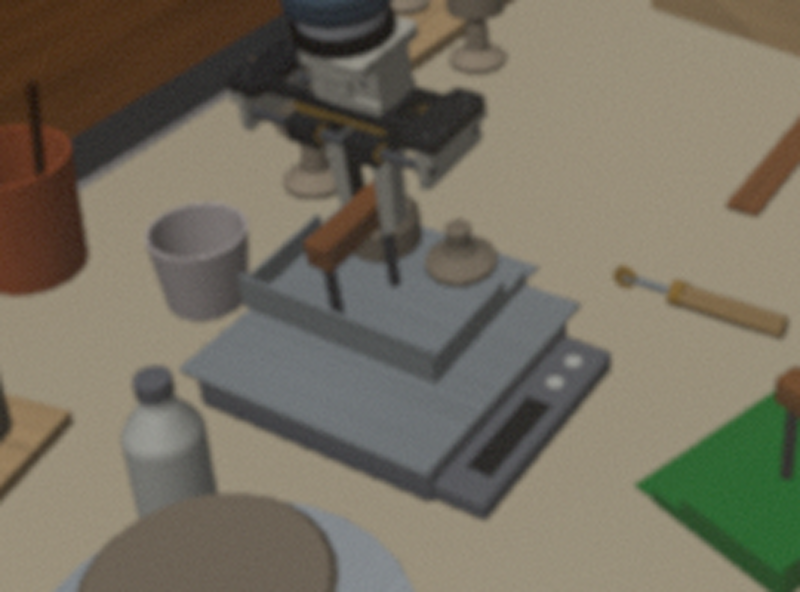

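View pics/wrist10.png

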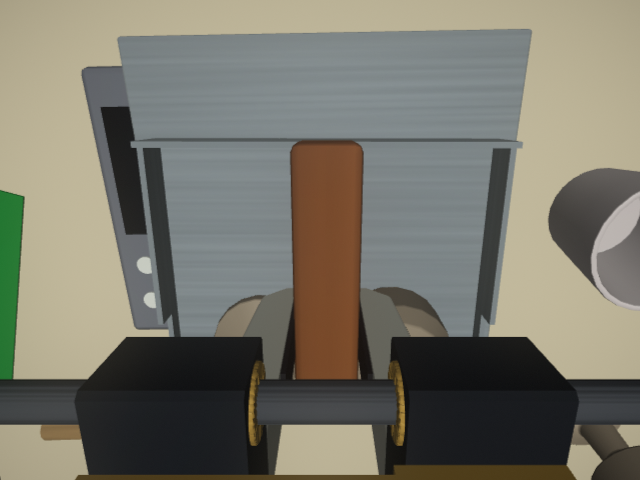

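Request:
move_arm(slide=[[-0.002,0.002,0],[-0.004,0.004,-0.001],[-0.006,0.007,-0.001],[-0.008,0.011,-0.001],[-0.01,0.015,-0.001],[-0.011,0.02,-0.001],[-0.0115,0.025,-0.001],[-0.012,0.029,-0.001],[-0.012,0.032,-0.001],[-0.012,0.034,-0.001]], dr=[[0,0,0.5],[0,0,1.2],[0.1,0,2],[0.1,0,2.8],[0.2,0,3.6],[0.2,0,4.3],[0.2,0,4.8],[0.2,0,4.9],[0.2,0,4.9],[0.2,0,4.9]], fingers=[0,0,0,0,0,0,0,0,0,0])

```text
time: 21.25
ee_pos: [0.502, 0.3722, 0.1254]
eef_rot: [-0.5, 0.5, -0.5, 0.5]
contact_force: [-0.7, 0.1, -5.1]
gripper_width: 0.253
```

```bash
python3 - <<'E'
from h import *
st=env.read_state();print(st["time"],st["ee_pos"],st["contact_force"],R.from_quat(st["eef_rot"]).as_matrix().round(3).tolist())
cv2.imwrite("pics/scene11.png",cv2.resize(env.get_image("scene")[120:320,250:520,::-1],(800,592),interpolation=cv2.INTER_CUBIC))
E
```

```text
21.25 [0.50200862 0.37223659 0.12536826] [-0.69519736  0.08155254 -5.10156004] [[0.0, 0.001, 1.0], [-1.0, 0.0, 0.0], [-0.0, -1.0, 0.001]]
```

View pics/scene11.png

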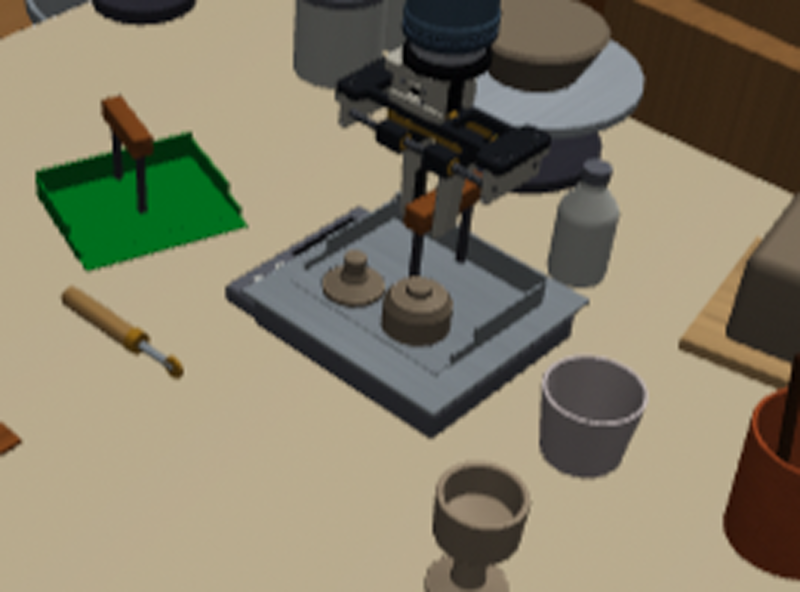

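Not yet touching down (force still −5 N); lower about 2 mm more and check before letting go.

Request:
move_arm(slide=[[0,0.0005,0],[0,0.001,0],[0,0.0015,0],[0,0.002,0],[0,0.0022,0],[0,0.0022,0],[0,0.0022,0],[0,0.0022,0],[0,0.0022,0],[0,0.0022,0]], dr=[[0,0,0],[0,0,0],[0,0,0],[0,0,0],[0,0,0],[0,0,0],[0,0,0],[0,0,0],[0,0,0],[0,0,0]], fingers=[0,0,0,0,0,0,0,0,0,0])

```text
time: 22.55
ee_pos: [0.5022, 0.3723, 0.1237]
eef_rot: [-0.5, 0.5, -0.5, 0.501]
contact_force: [-0.2, -0.0, 0.6]
gripper_width: 0.254
```

Request:
move_arm(slide=[[0,0,0],[0,0,0],[0,0,0],[0,0,0],[0,0,0],[0,0,0],[0,0,0],[0,0,0],[0,-0.003,0],[0,-0.008,0]], dr=[[0,0,0],[0,0,0],[0,0,0],[0,0,0],[0,0,0],[0,0,0],[0,0,0],[0,0,0],[0,0,0],[0,0,0]], fingers=[0.3,0.35,0.4,0.5,0.6,0.6,0.6,0.6,0.6,0.6])

```text
time: 23.8
ee_pos: [0.502, 0.3722, 0.1315]
eef_rot: [-0.5, 0.5, -0.5, 0.5]
contact_force: [0.2, 0.8, 0.8]
gripper_width: 0.6
```

Request:
move_arm(slide=[[0,-0.012,0],[0,-0.03,0],[0,-0.05,0],[0,-0.07,0],[0,-0.09,0],[0,-0.11,0],[0,-0.125,0],[0,-0.13,0],[0,-0.13,0],[0,-0.13,0]], dr=[[0,0,0],[0,0,0],[0,0,0],[0,0,0],[0,0,0],[0,0,0],[0,0,0],[0,0,0],[0,0,0],[0,0,0]], fingers=[0.6,0.6,0.6,0.6,0.6,0.6,0.6,0.6,0.6,0.6])

```text
time: 25.05
ee_pos: [0.5015, 0.372, 0.2604]
eef_rot: [0.5, -0.5, 0.5, -0.5]
contact_force: [0.7, -0.6, -0.9]
gripper_width: 0.599
```

```bash
python3 - <<'E'
from h import *
st=env.read_state();print(st["time"],st["ee_pos"],st["contact_force"],st["gripper_width"])
cv2.imwrite("pics/scene12.png",cv2.resize(env.get_image("scene")[120:320,250:520,::-1],(800,592),interpolation=cv2.INTER_CUBIC))
cv2.imwrite("pics/wrist12.png",env.get_image("wrist")[:,:,::-1])
E
```

```text
25.05 [0.50149813 0.37200149 0.2604328 ] [ 0.6916144  -0.63996459 -0.941957  ] 0.5993505436731461
```

View pics/scene12.png

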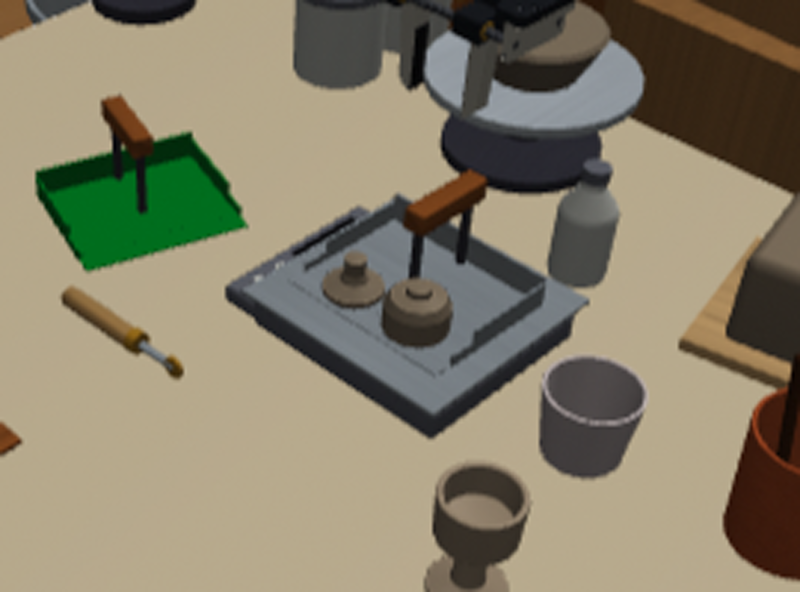

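View pics/wrist12.png

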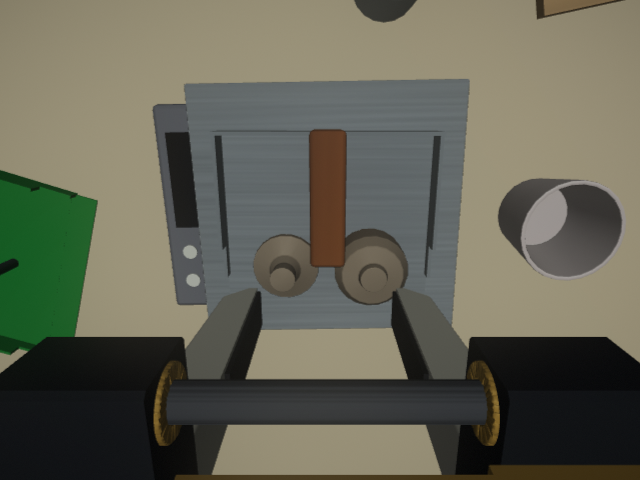

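```bash
python3 - <<'E'
from h import *
st=env.read_state();c=cam("wrist",st)
for n,u,v,z in [("platTL",186,86,.05),("platTR",468,80,.05),("platBL",205,331,.05),("platBR",453,326,.05),("rearL",213,131,.084),("rearR",443,131,.084),("foot top",282,276,.097),("cup top",373,276,.104)]: print(n,px2w(c,u,v,z).round(4))
env.job_done();print(env.read_state()["time"])
E
```

```text
platTL [0.3825 0.4747 0.05  ]
platTR [0.6182 0.4795 0.05  ]
platBL [0.3801 0.2466 0.05  ]
platBR [0.625  0.2523 0.05  ]
rearL [0.4112 0.4393 0.084 ]
rearR [0.5915 0.4394 0.084 ]
foot top [0.4633 0.3229 0.097 ]
cup top [0.5382 0.3256 0.104 ]
the job is handed in; nothing more can be done
the job is handed in; nothing more can be done
```

The loaded scoop is standing on the scale with both broken pieces in it. I let go, drew the gripper clear and handed the job in at about 25 s. No verdict was reported.

- **What I did:** I gripped the steel scoop by its handle and squared it to the backboard. I pushed it until the lip met the board (about 17 N) and both pieces rode up onto its floor. I then lifted it with the nose tilted 5° up, carried it over, levelled it and lowered it until the scale took the weight.
- **Scoop position:** In the last pictures the scoop's centre is about (0.501, 0.364) against a platform middle of about (0.501, 0.364). That is within a few millimetres, and the limit is 50 mm.
- **Pieces:** The foot and cup stand about 39 to 42 mm ahead of the scoop's centre, where the limit is 60 mm. Both are well inside the side walls.
- **Contact and bystanders:** The fingertips stayed about 20 mm above the pieces by calculation. No bystander looked displaced in the pictures. I did not measure the bystanders or the pieces' speed again at the end.

No check failed or disagreed, apart from camera position estimates differing by a few millimetres to about a centimetre.

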